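# Mount the power module on its narrow bracket and stack the logger on it

## Robot

A 6-joint arm with a two-finger parallel gripper is mounted at the origin on the work surface. World frame = base frame: x ahead of the robot, y to its left, z up, the work surface at z = 0. Lengths are in mm, angles in rad, forces in N, time in s.
With the tool pointing down it reaches from about 375 to 900 mm from the base axis. Payload 3.1 kg.
Tool frame: the origin (TCP) lies at the very end of the fingers, on their centre line; the grasp point (between the pads) lies env.grip_depth behind it (env.grip_depth is the distance from the TCP to the grasp point, in mm); z points along the fingers, y is the direction in which the jaws open and shut (so a half turn about z gives the same grasp; the last joint's range is limited). The gripper opens to 87 mm and grips with 3 to 60 N. Pads are 19 mm wide; open, the fingers measure 117 mm over their backs; the gripper's body (75 mm by 190 mm) begins 51 mm behind the grasp point.
Start: joints at [0.986, 0.527, 1.433, -0, 1.181, -0.178], TCP at [247.253, 573.988, 222.548] pointing down, gripper open.
Joint ranges: [-3.08, 3.08], [-0.75, 2.2], [0.22, 2.44], [-1.43, 4.57], [0, 2.65], [-2.85, 2.85]. Speed limits (rad/s): [2.79, 2.79, 3.14, 3.14, 3.14, 3.14].

## Interface

Orientations are given as a unit quaternion [w, x, y, z].
In Python, from workcell import env gives the robot as it stands. The module is installed in compiled form; this text tells all that it offers.
- The arm moves only by the tool play_rows, never from a script. Its argument "commands" is a list of rows, each an object with "xyz": the shift along the tool's x, y, z in cm, a list of three; "turn": the turn about the tool's z in degrees. In form: [{"xyz": [x, y, z], "turn": turn}, ...]. A call has 1 to 5 rows; each row shifts and turns the commanded pose from where the row before left it, along the tool's axes as they then stand; what a row does not reach is not made up. A row lasts 1/8 s, in which the tool goes at most 62.5 mm and 10.7 degrees, less where a joint would pass 70% of its speed; a pose out of reach is approached as far as the arm can. A call with a gripper value outside its range is refused whole. "gripper" is the closure, from 0 (fully open) to 1 (shut), set as the call begins (left out, the last holds). The fingers move at their own pace and stop on an object; "force" is the grip in N (left out, the last holds). Time passes only in rows, so rows that do not move let the fingers close. It gives the time, the measured TCP pose, the force and the opening at its end, in the units of the state.
- env.get_obs(): the state, without advancing time (a new reading comes with each control period).
- env.camera(name): name is "scene" or "top" or "wrist"; returns a dict with "img" (480x640x3 uint8, red, green, blue), "z_map" (480x640 float32, mm along the optical axis (not along the pixel's ray), 0 where there is no reading), "fx", "fy", "cx", "cy" (pixels), "R" (3x3) and "t" (3): a world point X has camera coordinates R X + t. Camera axes: x right, y down, z forward; pixel columns grow to the right and rows downward; lengths in mm; the calibration is good to about 2 mm. A picture is of the moment at which its call begins.
- env.job_done(): hands the job in, once; it reports no verdict.
The state is a dict: "clock": time; "q": joint angles; "joint_vel": joint speeds; "joint_torque": joint torques, N m; "eef_pos": TCP position; "tcp_rot": TCP orientation; "force": force on the tool from outside, world axes, zero at the start; "wrist_torque": the same for the moment, N m; "grip_width": finger opening in mm.
Only numpy, scipy, OpenCV 4.12 (cv2) and the standard library are available. Lean on these libraries where they do the work, as an engineer would, in place of code of your own. Each camera call takes 0.05 s, during which the arm holds its last target. There are 200 camera calls.

## Task

Take the tall power module out of its charging cradle and set it on the narrow raised bracket, between the bracket's turned-up ends, centred across the strip, level, with its front towards the robot; the cradle leaves only its two ends free to grip and the bracket only its two sides, so put it down on the bench in between and take it again the other way. Then stack the low logger module squarely on top of it, front the same way; set both down without dropping or tipping them, let go, and leave the multimeter, spool and jar where they are.

Things in the scene. Friction and masses are not known exactly. Their poses are not given: they have to be found in the camera images.
- supply: Power module (the tall one): closed box, 46 mm tall, 60 mm front to back (x), 46 mm wide (y), black. The front (-x) has a grey panel with a display and a pale band on the top beside it; dark slots cross the top's rear half. Origin: centre of the underside, z up. About 0.3 kg. Starts on the cradle's floor, 6 mm above the bench, yaw as the cradle (within 0.4 rad of facing the robot).
- supply_front (a point): Centre of the power module's front face, 30 mm before its centre (its -x side) and 23 mm above its underside.
- logger: Logger module (the low one): closed box, 34 mm tall, 60 mm front to back (x), 46 mm wide (y), black. The front (-x) has a grey panel with a display and a pale band on the top beside it; dark slots cross the top's rear half. Origin: centre of the underside, z up. About 0.18 kg. Starts on the bench in the middle, yaw within 0.8 rad of facing the robot.
- logger_front (a point): Centre of the logger's front face, 30 mm before its centre (its -x side) and 17 mm above its underside.
- cradle: White charging cradle, fixed: a floor 60 x 70 mm, 6 mm thick, with walls 8 mm thick along both sides (+y and -y), 54 mm apart, tops 48 mm above the bench; both ends (-x, +x) are open. Origin: centre of its underside on the bench; x runs along the walls.
- bracket: Aluminium U bracket, fixed: a level strip 26 mm wide (y) with a turned-up plate at each end (x), plates 70 mm apart inside, 4 mm thick, 26 mm wide, tops 42 mm above the strip. On a 20 mm post and a foot plate 100 x 80 x 8 mm. Origin: centre of the foot's underside; -x faces the robot within 0.4 rad. Left or right of the logger, the cradle on the other side.
- seat (a point): Centre of the top of the bracket's strip, 90 mm above the bench; x along the strip between the plates, y across it, same axes as the bracket. The power module's origin goes here. The bench 0.46 m straight ahead of the base, nearer than the logger, is always clear.
- multimeter: Green and black handheld multimeter lying on the bench beyond the logger, 78 x 150 x 30 mm (long along its y). Origin: centre of its underside. Leave it alone.
- spool: Small steel-grey spool standing on the bench, 52 mm across, 42 mm tall. Origin: centre of its underside. Leave it alone.
- jar: Small closed jar, 44 mm across, 35 mm tall. Origin: centre of its underside. Leave it alone.
Mind the look-alikes: they are no part of the job. What is shaped like the supply but orange or pink is not meant.

How it is judged:
By the outcome, as a careful person would: the job done as asked, in the order asked, and still so for the second after the job is handed in, with the robot touching nothing.
It also fails if it takes over 67 s, if anything falls off the work surface, if the arm or the gripper's body presses on something with over 40 N, if the wrist force passes 120 N, or if a joint passes its speed limit or range.

## Working session

There is one attempt and no reset: what is moved stays moved. The work goes in short steps, Python scripts to look and compute and a tool call to move; the robot and the scene stay as the last step left them, time stands still between calls to the robot, and variables do not carry over. Pictures are saved under pics/ and viewed, about 8 in all and at most 12, crops included, and the job is handed in when it is done.

Besides the shell and the picture viewer there is one more tool, called after "Emit:" in YAML: its name, and indented under it one key for each argument. play_rows: Moves the arm, as the interface text tells. Its arguments: {"type":"object","properties":{"commands":{"type":"array","items":{"type":"object","properties":{"xyz":{"type":"array","items":{"type":"number"}},"turn":{"type":"number"}}}},"gripper":{"type":"number"},"force":{"type":"number"}},"required":["commands"]}

```bash
mkdir -p pics; ls; python3 - <<'E'
from workcell import env
import cv2,numpy as np
print(env.get_obs(),env.grip_depth)
for n in("top","scene"):
    c=env.camera(n); cv2.imwrite(f"pics/{n}0.png",c["img"][:,:,::-1]); np.savez(f"{n}0.npz",**c)
    print(n,c["fx"],c["fy"],c["cx"],c["cy"],c["R"],c["t"])
E
```

```text
pics
{'clock': 0.0, 'q': array([ 9.85506297e-01,  5.28463988e-01,  1.43392239e+00,  1.76286463e-06,
        1.18138631e+00, -1.78513823e-01]), 'joint_vel': array([-2.68522974e-04, -4.70029520e-04,  5.19623790e-04,  8.74525910e-05,
        3.40599210e-04, -7.27561819e-05]), 'joint_torque': array([ 1.32471909e-03, -4.40040922e+01, -1.76596105e+01,  6.35424117e-02,
        5.80999686e-02, -1.62768565e-04]), 'eef_pos': array([246.84570675, 573.38089159, 221.56658647]), 'tcp_rot': array([-4.06989920e-04,  2.01988960e-01,  9.79387192e-01, -1.01118427e-03]), 'force': array([ 0.03513207,  0.31700053, -0.61822065]), 'wrist_torque': array([-0.07734036,  0.0158883 , -0.03551176]), 'grip_width': 86.93170486353317} 18.700000000000003
top 565.1119108502799 565.1119108502799 316.0269590630919 246.6717888037547 [[ 0.0129983  -0.99971544  0.02000216]
 [-0.98686756 -0.01604716 -0.16073238]
 [ 0.16100762 -0.01765023 -0.98679533]] [-43.57126726 595.00512693 904.4509629 ]
scene 506.6562293687358 506.6562293687358 319.3473060605358 238.88940829838157 [[ 0.73600102  0.67666552  0.02064643]
 [ 0.4245358  -0.43757715 -0.79265099]
 [-0.52732519  0.59215709 -0.60932597]] [-439.57427557 -190.89423792 1441.93663544]
```

View pics/top0.png

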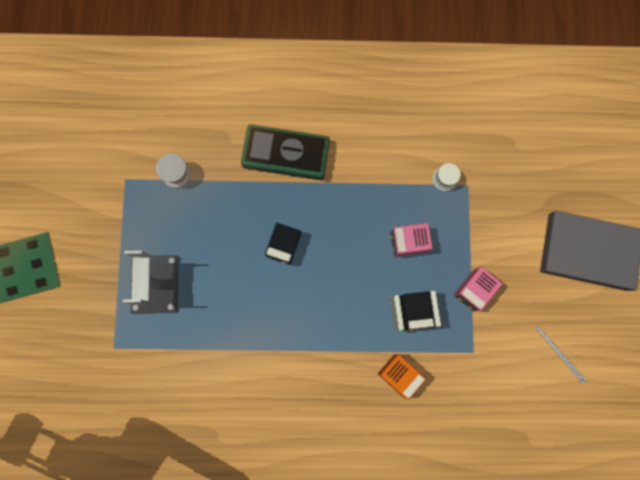

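View pics/scene0.png

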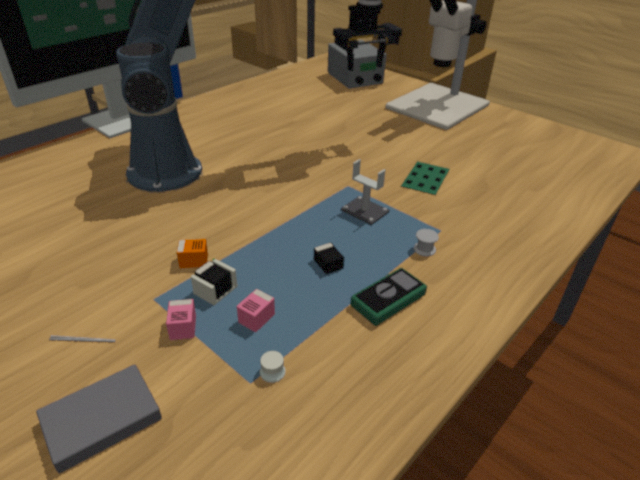

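The top view shows the logger at about (284,243), the supply in the cradle at (417,311) with its pale band towards the robot, and the bracket at (155,283). The look-alikes are at (412,239), (480,288) and (403,376).

```bash
cat > h.py <<'E'
import numpy as np,cv2
from scipy.spatial.transform import Rotation as Rn
def cloud(c):
    z=c["z_map"].astype(float); v,u=np.mgrid[:480,:640]
    P=np.stack([(u-c["cx"])/c["fx"]*z,(v-c["cy"])/c["fy"]*z,z],-1)
    W=(P-c["t"])@c["R"]; W[z==0]=np.nan
    return W
def rect(W,m):
    p=W[m][:,:2].astype(np.float32); (c,s,a)=cv2.minAreaRect(p)
    return np.round(c,1),np.round(s,1),round(a,1)
def pose(o):
    w,x,y,z=o["tcp_rot"]; M=Rn.from_quat([x,y,z,w]).as_matrix()
    return np.array(o["eef_pos"]),M
E
cat > m.py <<'E'
from h import *
c=dict(np.load("top0.npz")); W=cloud(c); Z=W[...,2]; img=c["img"].astype(int)
print("bench z",np.nanmedian(Z[190:340,320:380]))
def box(n,r,zl,zh,f=None):
    m=np.zeros((480,640),bool); m[r[1]:r[3],r[0]:r[2]]=1
    m&=(Z>zl)&(Z<zh)
    if f is not None:m&=f
    m=cv2.morphologyEx(m.astype(np.uint8),cv2.MORPH_OPEN,np.ones((2,2)))>0
    if m.sum()<5: print(n,'none');return
    print(n,m.sum(),rect(W,m),"z",np.nanmedian(Z[m]).round(1), "mean",W[m].mean(0).round(1))
bri=img.sum(-1)
box("logger",(255,215,312,272),26,45)
box("loggerband",(255,215,312,272),26,45,bri>350)
box("cradle all",(385,280,450,338),40,60)
box("supply dark",(385,280,450,338),44,60,bri<200)
box("supply band",(404,312,436,338),46,60,bri>350)
box("walls L",(385,280,404,338),40,60,bri>350)
box("walls R",(430,280,450,338),40,60,bri>350)
box("plates",(110,240,200,320),115,145)
box("strip",(110,240,200,320),80,98)
box("foot",(110,240,200,330),4,14)
box("orange",(370,345,440,405),20,60)
box("pink1",(385,215,440,260),20,60)
box("pink2",(450,260,510,315),20,60)
box("spool",(150,140,195,190),30,55);box("jar",(425,155,470,195),25,50);box("mm",(235,115,335,185),15,45)
E
python3 m.py; python3 -c "
import cv2;i=cv2.imread('pics/top0.png');a=cv2.resize(i[230:340,90:220],None,fx=3,fy=3);b=cv2.resize(i[230:340,370:500],None,fx=3,fy=3)
cv2.imwrite('pics/crop.png',cv2.hconcat([a,b]))"
```

```text
bench z 0.6926980869827378
logger 940 (array([606.1,  19.9]), array([44.2, 64.1]), 71.5) z 34.0 mean [nan nan nan]
loggerband 177 (array([582.7,  27.4]), array([40.8, 13. ]), 72.6) z 34.2 mean [582.6  27.3  34.3]
cradle all 1444 (array([ 490.2, -211.8]), array([61.9, 81.6]), 9.6) z 51.0 mean [nan nan nan]
supply dark 716 (array([ 497.3, -206.3]), array([43.8, 45.3]), 8.5) z 52.1 mean [nan nan nan]
supply band 192 (array([ 467.4, -214.6]), array([12.1, 48.4]), 8.7) z 52.1 mean [nan nan nan]
walls L 182 (array([ 486. , -177.8]), array([58.1, 14.7]), 7.8) z 47.9 mean [nan nan nan]
walls R 221 (array([ 495.7, -237.6]), array([61. , 30.7]), 7.0) z 47.8 mean [ 491.6 -236.9   42. ]
plates 154 (array([539.9, 263.8]), array([93.5, 66.1]), 2.3) z 120.8 mean [532.  244.8 116.2]
strip 752 (array([536.9, 243.6]), array([89., 11.]), 17.7) z 89.9 mean [nan nan nan]
foot 1666 (array([531.3, 242.5]), array([99.2, 78. ]), 2.2) z 7.9 mean [nan nan nan]
orange 1119 (array([ 380.6, -185.9]), array([71.9, 49.1]), 48.6) z 45.8 mean [nan nan nan]
pink1 1059 (array([ 615.1, -207. ]), array([48.9, 73.7]), 13.4) z 45.8 mean [nan nan nan]
pink2 1128 (array([ 531.2, -321.3]), array([55.7, 73.1]), 48.9) z 45.8 mean [nan nan nan]
spool 672 (array([731.6, 214.6]), array([33.2, 54.3]), 45.8) z 41.9 mean [nan nan nan]
jar 412 (array([ 734.1, -273.9]), array([35.5, 54.7]), 22.8) z 34.9 mean [nan nan nan]
mm 3654 (array([773.7,  18.5]), array([148.8,  83.9]), 82.2) z 31.9 mean [nan nan nan]
```

View pics/crop.png

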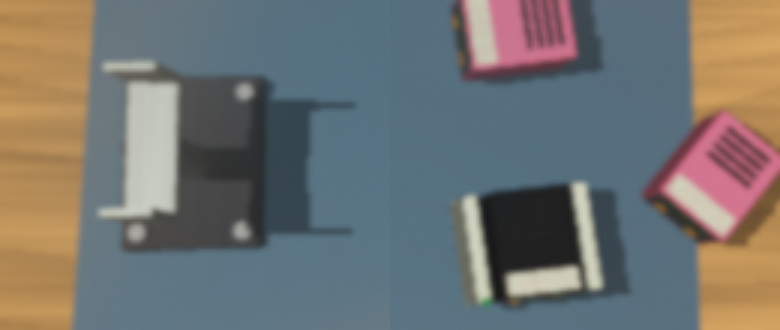

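```bash
cat > plan.py <<'E'
# usage: plan.py x y z jaw_deg [n]  -> rows in tool axes (cm, deg)
import sys
from h import *
from workcell import env
o=env.get_obs(); p,M=pose(o); g=np.array([float(a) for a in sys.argv[1:4]])
a0=np.degrees(np.arctan2(M[1,1],M[0,1])); d=(float(sys.argv[4])-a0+90)%180-90
n=int(sys.argv[5]) if len(sys.argv)>5 else int(max(1,np.ceil(np.linalg.norm(g-p)/52),np.ceil(abs(d)/9)))
print("at",p.round(1),"jaw",round(a0,2),"q6",o["q"][5].round(2),"tilt",M[:,2].round(4),"F",o["force"].round(1),"w",round(o["grip_width"],1),"t",round(o["clock"],2))
print("n",n,"turn/row",round(-d/n,2))
for i in range(n):
    a=np.radians(a0+d*i/n); y=np.array([np.cos(a),np.sin(a),0]); z=np.array([0,0,-1.]); x=np.cross(y,z)
    s=(g-p)/n/10; print([round(float(s@k),2) for k in(x,y,z)],end=" ")
    if i%5==4:print()
E
python3 plan.py 490 -210 215 8
```

```text
at [246.9 573.4 221.7] jaw 66.7 q6 -0.18 tilt [-0.0011 -0.0017 -1.    ] F [ 0.2 -0.5  0.2] w 87.2 t 0.1
n 16 turn/row 3.67
[-3.33, -3.9, 0.04] [-3.58, -3.67, 0.04] [-3.8, -3.44, 0.04] [-4.02, -3.19, 0.04] [-4.21, -2.92, 0.04] 
[-4.39, -2.65, 0.04] [-4.55, -2.36, 0.04] [-4.69, -2.07, 0.04] [-4.81, -1.76, 0.04] [-4.92, -1.45, 0.04] 
[-5.0, -1.13, 0.04] [-5.06, -0.81, 0.04] [-5.1, -0.49, 0.04] [-5.12, -0.16, 0.04] [-5.12, 0.17, 0.04] 
[-5.1, 0.5, 0.04]
```

Emit:
play_rows:
  commands:
    - {"xyz": [-3.33,-3.9,0.04],"turn": 3.67}
    - {"xyz": [-3.58,-3.67,0.04],"turn": 3.67}
    - {"xyz": [-3.8,-3.44,0.04],"turn": 3.67}
    - {"xyz": [-4.02,-3.19,0.04],"turn": 3.67}
    - {"xyz": [-4.21,-2.92,0.04],"turn": 3.67}
  gripper: 0
  force: 30

```text
clock: 0.72
eef_pos: [323.4, 327.5, 220.4]
tcp_rot: [0.0, 0.356, 0.934, -0.0]
force: [1.1, 0.1, -0.1]
grip_width: 87.2
```

Emit:
play_rows:
  commands:
    - {"xyz": [-4.39,-2.65,0.04],"turn": 3.67}
    - {"xyz": [-4.55,-2.36,0.04],"turn": 3.67}
    - {"xyz": [-4.69,-2.07,0.04],"turn": 3.67}
    - {"xyz": [-4.81,-1.76,0.04],"turn": 3.67}
    - {"xyz": [-4.92,-1.45,0.04],"turn": 3.67}

```text
clock: 1.35
eef_pos: [399.4, 82.7, 218.5]
tcp_rot: [0.0, 0.501, 0.865, 0.0]
force: [1.0, -0.0, 0.7]
grip_width: 87.2
```

Emit:
play_rows:
  commands:
    - {"xyz": [-5.0,-1.13,0.04],"turn": 3.67}
    - {"xyz": [-5.06,-0.81,0.04],"turn": 3.67}
    - {"xyz": [-5.1,-0.49,0.04],"turn": 3.67}
    - {"xyz": [-5.12,-0.16,0.04],"turn": 3.67}
    - {"xyz": [-5.12,0.17,0.04],"turn": 3.67}

```text
clock: 1.98
eef_pos: [475.0, -162.0, 216.3]
tcp_rot: [-0.0, 0.633, 0.774, 0.0]
force: [0.8, 0.2, 0.5]
grip_width: 87.4
```

Emit:
play_rows:
  commands:
    - {"xyz": [-5.1,0.5,0.04],"turn": 3.67}
    - {"xyz": [0,0,0],"turn": 0}

```text
clock: 2.22
eef_pos: [491.5, -213.3, 215.9]
tcp_rot: [0.001, 0.658, 0.753, -0.0]
force: [-0.2, -0.2, -0.7]
grip_width: 87.0
```

```bash
python3 - <<'E'
from h import *
from workcell import env
c=env.camera("wrist"); cv2.imwrite("pics/w1.png",c["img"][:,:,::-1]); np.savez("w1.npz",**c)
W=cloud(c);Z=W[...,2]
near=(np.abs(W[...,0]-490)<60)&(np.abs(W[...,1]+210)<60)
print(np.histogram(Z[near&(Z>2)],bins=np.arange(0,70,3)))
m=near&(Z>49.8)&(Z<56); m=cv2.morphologyEx(m.astype(np.uint8),cv2.MORPH_OPEN,np.ones((5,5)))>0
print("supply top",rect(W,m),Z[m].mean(),np.ptp(np.argwhere(m),0))
w=near&(Z>44)&(Z<49.3);w=cv2.morphologyEx(w.astype(np.uint8),cv2.MORPH_OPEN,np.ones((3,3)))>0
print("cradle",rect(W,w))
E
```

```text
(array([1526,  177,  148,   45,   12,    2,   42,   68,    6,   34,   23,
         30,   77,   24,   25,  309,  928, 2874,  182,    0,    0,    0,
          0]), array([ 0,  3,  6,  9, 12, 15, 18, 21, 24, 27, 30, 33, 36, 39, 42, 45, 48,
       51, 54, 57, 60, 63, 66, 69]))
supply top (array([ 488.7, -205.6]), array([59.5, 46.1]), 7.2) 52.8107880671576 [48 63]
cradle (array([ 489. , -203.4]), array([57.2, 69.7]), 8.0)
```

View pics/w1.png

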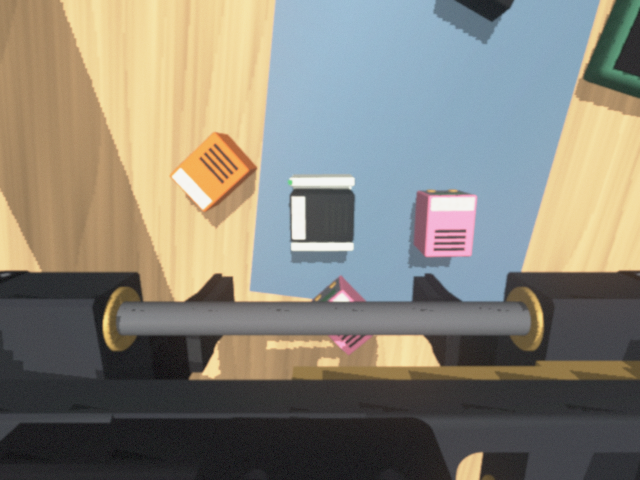

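The wrist view shows the supply at (322,218) in the cradle, pale band on its robot side. The measured top is 59.5 x 46.1 mm at z = 52.8, which matches the given size.

```bash
python3 plan.py 488.8 -205.5 14 7.5
```

```text
at [ 490.1 -210.7  215.5] jaw 7.83 q6 -0.75 tilt [-7.e-04  7.e-04 -1.e+00] F [-0.3 -0.7  0.3] w 87.2 t 2.27
n 4 turn/row 0.08
[0.13, -0.01, 5.04] [0.13, -0.01, 5.04] [0.13, -0.01, 5.04] [0.13, -0.02, 5.04]
```

Emit:
play_rows:
  commands:
    - {"xyz": [0.5,-0.05,5.0],"turn": 0.3}
    - {"xyz": [0,0,5.0],"turn": 0}
    - {"xyz": [0,0,5.0],"turn": 0}
    - {"xyz": [0,0,3.5],"turn": 0}
    - {"xyz": [0,0,1.65],"turn": 0}

```text
clock: 2.9
eef_pos: [487.3, -202.2, 13.0]
tcp_rot: [-0.002, 0.658, 0.753, -0.0]
force: [0.2, -0.9, -0.0]
grip_width: 86.8
```

Emit:
play_rows:
  commands:
    - {"xyz": [0,0,0],"turn": 0}
    - {"xyz": [0,0,0],"turn": 0}
    - {"xyz": [0,0,0],"turn": 0}
    - {"xyz": [0,0,0],"turn": 0}
  gripper: 1
  force: 30

```text
clock: 3.4
eef_pos: [489.7, -204.9, 15.9]
tcp_rot: [0.001, 0.658, 0.753, 0.0]
force: [0.0, 0.4, 4.7]
grip_width: 59.6
```

Emit:
play_rows:
  commands:
    - {"xyz": [0,0,0],"turn": 0}
    - {"xyz": [0,0,-1.0],"turn": 0}
    - {"xyz": [0,0,-3.0],"turn": 0}
    - {"xyz": [0,0,-4.0],"turn": 0}
    - {"xyz": [0,0,-2.0],"turn": 0}

```text
clock: 4.03
eef_pos: [489.2, -204.6, 116.5]
tcp_rot: [0.001, 0.658, 0.753, 0.0]
force: [0.1, -0.3, -4.8]
grip_width: 60.1
```

```bash
python3 plan.py 460 0 70 0 8; python3 -c "
from workcell import env
for i in range(4):
    o=env.get_obs();print(o['eef_pos'],o['force'])"
```

```text
at [ 489.2 -204.6  116.5] jaw 7.67 q6 -0.74 tilt [ 0.0015 -0.001  -1.    ] F [ 0.1 -0.3 -4.8] w 60.1 t 4.03
n 8 turn/row 0.96
[2.58, -0.02, 0.58] [2.58, -0.06, 0.58] [2.58, -0.11, 0.58] [2.58, -0.15, 0.58] [2.58, -0.19, 0.58] 
[2.57, -0.24, 0.58] [2.57, -0.28, 0.58] [2.56, -0.32, 0.58] [ 489.1849606  -204.60754041  116.53108693] [ 0.14407334 -0.30817902 -4.81890837]
[ 489.1849606  -204.60754041  116.53108693] [ 0.14407334 -0.30817902 -4.81890837]
[ 489.1849606  -204.60754041  116.53108693] [ 0.14407334 -0.30817902 -4.81890837]
[ 489.1849606  -204.60754041  116.53108693] [ 0.14407334 -0.30817902 -4.81890837]
```

Emit:
play_rows:
  commands:
    - {"xyz": [4.1,-0.04,0],"turn": 1.5}
    - {"xyz": [4.12,-0.15,0],"turn": 1.5}
    - {"xyz": [4.12,-0.25,0.5],"turn": 1.5}
    - {"xyz": [4.12,-0.35,2.0],"turn": 1.5}
    - {"xyz": [4.1,-0.45,2.2],"turn": 1.7}

```text
clock: 4.65
eef_pos: [459.6, 0.7, 67.7]
tcp_rot: [0.0, 0.708, 0.706, 0.0]
force: [0.3, 0.5, -3.5]
grip_width: 60.2
```

Emit:
play_rows:
  commands:
    - {"xyz": [0,0,2.5],"turn": 0}
    - {"xyz": [0,0,1.5],"turn": 0}
    - {"xyz": [0,0,0],"turn": 0}
    - {"xyz": [0,0,0],"turn": 0}

```text
clock: 5.15
eef_pos: [460.1, -0.6, 28.1]
tcp_rot: [0.0, 0.707, 0.707, 0.0]
force: [0.7, -0.5, -3.5]
grip_width: 59.9
```

```bash
python3 plan.py 460 0 10 0 4
```

```text
at [460.1  -0.6  28.1] jaw -0.05 q6 -0.24 tilt [ 4.e-04 -1.e-04 -1.e+00] F [ 0.7 -0.5 -3.5] w 59.9 t 5.15
n 4 turn/row -0.01
[0.01, -0.0, 0.45] [0.01, -0.0, 0.45] [0.01, -0.0, 0.45] [0.01, -0.0, 0.45]
```

Emit:
play_rows:
  commands:
    - {"xyz": [0,0,0.9],"turn": 0}
    - {"xyz": [0,0,0.6],"turn": 0}
    - {"xyz": [0,0,0.1],"turn": 0}
    - {"xyz": [0,0,0],"turn": 0}

```text
clock: 5.65
eef_pos: [459.8, -0.5, 11.5]
tcp_rot: [-0.0, 0.707, 0.707, -0.0]
force: [0.6, -0.7, -3.2]
grip_width: 59.8
```

Emit:
play_rows:
  commands:
    - {"xyz": [0,0,0.1],"turn": 0}
    - {"xyz": [0,0,0],"turn": 0}

```text
clock: 5.9
eef_pos: [459.9, -0.4, 10.7]
tcp_rot: [0.0, 0.707, 0.707, 0.0]
force: [-0.2, -0.3, -4.6]
grip_width: 59.8
```

Emit:
play_rows:
  commands:
    - {"xyz": [0,0,0.1],"turn": 0}
    - {"xyz": [0,0,0],"turn": 0}

```text
clock: 6.15
eef_pos: [460.0, -0.4, 9.9]
tcp_rot: [0.0, 0.707, 0.707, 0.0]
force: [-0.6, 0.7, -0.4]
grip_width: 60.0
```

Emit:
play_rows:
  commands:
    - {"xyz": [0,0,0.08],"turn": 0}
    - {"xyz": [0,0,0],"turn": 0}

```text
clock: 6.4
eef_pos: [460.0, -0.4, 9.9]
tcp_rot: [0.0, 0.707, 0.707, 0.0]
force: [-2.5, 0.9, 8.5]
grip_width: 59.6
```

Emit:
play_rows:
  commands:
    - {"xyz": [0,0,0],"turn": 0}
    - {"xyz": [0,0,0],"turn": 0}
    - {"xyz": [0,0,0],"turn": 0}
    - {"xyz": [0,0,-2.0],"turn": 0}
    - {"xyz": [0,0,-5.0],"turn": 0}
  gripper: 0

```text
clock: 7.02
eef_pos: [458.4, -0.2, 77.8]
tcp_rot: [-0.002, 0.707, 0.707, -0.001]
force: [0.5, -1.5, 0.3]
grip_width: 86.3
```

Emit:
play_rows:
  commands:
    - {"xyz": [0,0,-5.0],"turn": 0}
    - {"xyz": [0,0,-2.0],"turn": -9}
    - {"xyz": [0,0,0],"turn": -9}
    - {"xyz": [0,0,0],"turn": -9}
    - {"xyz": [0,0,0],"turn": -9}

```text
clock: 7.65
eef_pos: [459.6, -0.4, 148.8]
tcp_rot: [-0.0, 0.452, 0.892, -0.0]
force: [-0.3, 0.7, -1.2]
grip_width: 87.1
```

Emit:
play_rows:
  commands:
    - {"xyz": [0,0,0],"turn": -9}
    - {"xyz": [0,0,0],"turn": -9}
    - {"xyz": [0,0,0],"turn": -9}
    - {"xyz": [0,0,0],"turn": -9}
    - {"xyz": [0,0,0],"turn": -9}

```text
clock: 8.28
eef_pos: [459.6, -0.3, 148.6]
tcp_rot: [-0.0, 0.076, 0.997, 0.0]
force: [-0.7, 0.0, -0.2]
grip_width: 86.9
```

Emit:
play_rows:
  commands:
    - {"xyz": [0,0,0],"turn": -9}
    - {"xyz": [0,0,0],"turn": 0}

```text
clock: 8.52
eef_pos: [459.6, -0.4, 148.7]
tcp_rot: [-0.0, 0.001, 1.0, 0.0]
force: [-0.4, -0.5, 0.1]
grip_width: 86.9
```

```bash
python3 plan.py 460 0 10 90 4; python3 - <<'E'
from h import *
from workcell import env
c=env.camera("wrist"); cv2.imwrite("pics/w2.png",c["img"][:,:,::-1]); np.savez("w2.npz",**c)
W=cloud(c);Z=W[...,2]
for (x,y,r,zl,zh,n) in((460,0,60,41,52,"supply"),(606,20,55,29,40,"logger"),(460,0,60,8,38,"low"),(532,243,80,120,145,"plates"),(532,243,70,82,98,"strip")):
    m=(np.abs(W[...,0]-x)<r)&(np.abs(W[...,1]-y)<r)&(Z>zl)&(Z<zh); m=cv2.morphologyEx(m.astype(np.uint8),cv2.MORPH_OPEN,np.ones((5,5)))>0
    if m.sum()>20: print(n,m.sum(),rect(W,m),Z[m].mean())
E
```

```text
at [ 4.596e+02 -4.000e-01  1.487e+02] jaw 89.86 q6 -1.81 tilt [-6.e-04  2.e-04 -1.e+00] F [-0.4 -0.5  0.1] w 86.9 t 8.53
n 4 turn/row -0.03
[-0.01, 0.01, 3.47] [-0.01, 0.01, 3.47] [-0.01, 0.01, 3.47] [-0.01, 0.01, 3.47] supply 4484 (array([458.9,  -1.5]), array([46.1, 60. ]), 89.6) 46.69640072032226
logger 171 (array([571.,  18.]), array([18.8,  7.3]), 88.0) 33.18581265389895
low 247 (array([428.1,  -2. ]), array([40. ,  1.8]), 89.7) 22.61066299219127
```

Emit:
play_rows:
  commands:
    - {"xyz": [0,-0.05,4.5],"turn": 0}
    - {"xyz": [0,0,5.0],"turn": 0}
    - {"xyz": [0,0,3.0],"turn": 0}
    - {"xyz": [0,0,1.55],"turn": 0}
    - {"xyz": [0,0,0],"turn": 0}

```text
clock: 9.2
eef_pos: [459.1, -0.8, 7.2]
tcp_rot: [-0.001, 0.001, 1.0, 0.0]
force: [-0.2, -0.2, -0.3]
grip_width: 87.2
```

Emit:
play_rows:
  commands:
    - {"xyz": [0,0,0],"turn": 0}
    - {"xyz": [0,0,0],"turn": 0}
    - {"xyz": [0,0,0],"turn": 0}
    - {"xyz": [0,0,0],"turn": 0}
    - {"xyz": [0,0,0],"turn": 0}
  gripper: 1
  force: 30

```text
clock: 9.82
eef_pos: [460.0, -1.0, 8.6]
tcp_rot: [0.0, 0.0, 1.0, -0.0]
force: [-0.2, 0.4, 3.6]
grip_width: 45.4
```

Emit:
play_rows:
  commands:
    - {"xyz": [0,0,-1.0],"turn": 0}
    - {"xyz": [0,0,-4.0],"turn": 0}
    - {"xyz": [0,0,-5.0],"turn": 0}
    - {"xyz": [0,0,-5.0],"turn": 0}
    - {"xyz": [0,0,-5.0],"turn": 0}

```text
clock: 10.45
eef_pos: [458.6, -0.6, 209.9]
tcp_rot: [-0.001, 0.0, 1.0, 0.0]
force: [0.6, -0.2, -5.2]
grip_width: 45.9
```

```bash
python3 plan.py 460 110 205 93 4
```

```text
at [458.6  -0.6 209.9] jaw 89.97 q6 -1.82 tilt [-1.5e-03  4.0e-04 -1.0e+00] F [ 0.6 -0.2 -5.2] w 45.9 t 10.45
n 4 turn/row -0.76
[-0.03, 2.76, 0.12] [-0.07, 2.76, 0.12] [-0.11, 2.76, 0.12] [-0.14, 2.76, 0.12]
```

```bash
python3 plan.py 595 243 290 92 6
```

```text
at [458.6  -0.6 209.9] jaw 89.97 q6 -1.82 tilt [-1.5e-03  4.0e-04 -1.0e+00] F [ 0.6 -0.2 -5.2] w 45.9 t 10.45
n 6 turn/row -0.34
[-2.27, 4.06, -1.33] [-2.3, 4.05, -1.33] [-2.32, 4.03, -1.33] [-2.34, 4.02, -1.33] [-2.37, 4.01, -1.33] 
[-2.39, 3.99, -1.33]
```

Emit:
play_rows:
  commands:
    - {"xyz": [-2.27,4.06,-1.33],"turn": -0.34}
    - {"xyz": [-2.3,4.05,-1.33],"turn": -0.34}
    - {"xyz": [-2.32,4.03,-1.33],"turn": -0.34}
    - {"xyz": [-2.34,4.02,-1.33],"turn": -0.34}
    - {"xyz": [-2.37,4.01,-1.33],"turn": -0.34}

```text
clock: 11.08
eef_pos: [572.6, 203.3, 274.6]
tcp_rot: [-0.001, -0.015, 1.0, -0.0]
force: [0.6, -0.3, -3.3]
grip_width: 45.8
```

Emit:
play_rows:
  commands:
    - {"xyz": [-2.39,3.99,-1.33],"turn": -0.34}
    - {"xyz": [0,0,0],"turn": 0}
    - {"xyz": [0,0,0],"turn": 0}

```text
clock: 11.45
eef_pos: [594.5, 242.3, 286.9]
tcp_rot: [-0.002, -0.018, 1.0, -0.001]
force: [-0.4, -0.1, -4.5]
grip_width: 46.0
```

```bash
cat > br.py <<'E'
from h import *
def meas(c,n):
    W=cloud(c);Z=W[...,2]
    near=(np.abs(W[...,0]-532)<75)&(np.abs(W[...,1]-243)<60)
    for nm,zl,zh in(("strip",86,94),("plates>100",100,136),("platetops",127,136),("foot",4,13)):
        m=near&(Z>zl)&(Z<zh); m=cv2.morphologyEx(m.astype(np.uint8),cv2.MORPH_OPEN,np.ones((2,2)))>0
        k,L,st,ce=cv2.connectedComponentsWithStats(m.astype(np.uint8))
        for i in range(1,k):
            if st[i,4]>25: q=L==i; print(n,nm,st[i,4],st[i,:4],rect(W,q),"z",Z[q].mean().round(1))
E
python3 plan.py 532 243 290 92 1; python3 - <<'E'
from br import *
from workcell import env
meas(dict(np.load("top0.npz")),"top")
c=env.camera("wrist"); cv2.imwrite("pics/w3.png",c["img"][:,:,::-1]); np.savez("w3.npz",**c)
meas(c,"wrist")
E
```

```text
at [594.5 242.3 286.9] jaw 92.04 q6 -1.39 tilt [-0.0039 -0.0014 -1.    ] F [-0.4 -0.1 -4.5] w 46.0 t 11.45
n 1 turn/row 0.04
[6.25, 0.3, -0.31] top strip 713 [133 258  18  44] (array([534.2, 240.7]), array([76.5, 12.2]), 27.3) z nan
top plates>100 105 [126 252  23   6] (array([573.7, 266. ]), array([68.8,  9.2]), 78.2) z 111.5
top plates>100 87 [125 300  23   4] (array([496.1, 260.6]), array([64. ,  4.6]), 88.1) z nan
top platetops 51 [126 252  18   3] (array([573.7, 266. ]), array([68.8,  8.3]), 77.4) z 124.6
top platetops 54 [125 300  18   3] (array([495.2, 242.4]), array([ 2.5, 26.7]), 1.5) z 127.0
top foot 1656 [132 256  48  59] (array([531.3, 242.5]), array([99.2, 78. ]), 2.2) z nan
wrist strip 1954 [316 120  27  74] (array([532.4, 247.9]), array([84.5, 29. ]), 1.9) z nan
wrist plates>100 271 [315 111  31   9] (array([489.3, 249.1]), array([ 7.6, 37.2]), 25.4) z nan
wrist plates>100 256 [315 195  29   9] (array([576.8, 249.3]), array([23. , 35.4]), 1.8) z 110.3
wrist platetops 184 [315 111  31   6] (array([488.1, 248.7]), array([ 5. , 36.9]), 25.4) z nan
wrist platetops 166 [315 198  29   6] (array([576.9, 249.4]), array([22.7, 35.4]), 1.4) z 106.6
wrist foot 1720 [295 114  21  85] (array([533. , 218.9]), array([100.5,  24.3]), 5.5) z nan
wrist foot 1565 [342 114  21  85] (array([531.1, 275.1]), array([99.8, 21.4]), 3.2) z nan
```

View pics/w3.png

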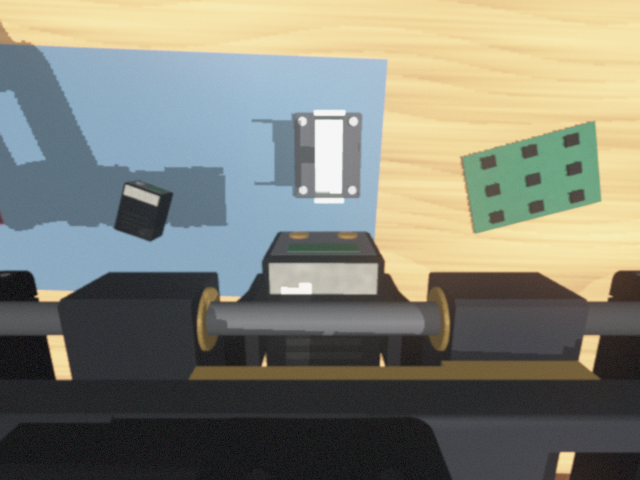

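```bash
python3 - <<'E'
from br import *
c=dict(np.load("w3.npz")); W=cloud(c);Z=W[...,2]
# held supply: top face & front
m=np.zeros((480,640),bool); m[225:300,240:410]=1
m&=(Z>270)&(Z<335)
for lo,hi in((270,290),(290,310),(310,320),(320,335)):
    q=m&(Z>lo)&(Z<hi)
    if q.sum()>30: print(lo,q.sum(),rect(W,q),W[q].min(0).round(1),W[q].max(0).round(1))
# rows mid of the held supply's front: y extents
for r in (240,250,258,265,275,285):
    q=np.where(m[r])[0]
    if len(q): print(r,q.min(),q.max(),W[r,q.min()].round(1),W[r,q.max()].round(1))
# strip
bri=c["img"].astype(int).sum(-1)
s=(np.abs(Z-90)<3.5)&(bri>450)&(np.abs(W[...,0]-532)<60)&(np.abs(W[...,1]-243)<40)
xs=[];ys=[]
for r in range(118,196):
    q=np.where(s[r])[0]
    if len(q)>15: xs.append(W[r,q,0].mean());ys.append((W[r,q.min(),1]+W[r,q.max(),1])/2); 
f=np.polyfit(xs,ys,1);print("strip",min(xs),max(xs),"ymid@532",np.polyval(f,532),"yaw",np.degrees(np.arctan(f[0])), len(xs), Z[s].mean())
# logger in w3 and top
for n,C in(("w3",c),("top",dict(np.load("top0.npz")))):
    V=cloud(C);z=V[...,2]; q=(abs(V[...,0]-606)<50)&(abs(V[...,1]-20)<50)&(z>30)&(z<40); q=cv2.morphologyEx(q.astype(np.uint8),cv2.MORPH_OPEN,np.ones((3,3)))>0
    print(n,"logger",rect(V,q),z[q].mean())
C=dict(np.load("top0.npz"));V=cloud(C);z=V[...,2];q=(abs(V[...,0]-490)<45)&(abs(V[...,1]+206)<45)&(z>50.3);q=cv2.morphologyEx(q.astype(np.uint8),cv2.MORPH_OPEN,np.ones((3,3)))>0
print("top supply",rect(V,q))
E
```

```text
270 224 (array([572.6, 241.7]), array([21.2, 62.3]), 2.1) [561.6 210.9 282.3] [584.3 273.2 290. ]
290 1546 (array([573.4, 241.8]), array([23.2, 64.3]), 2.2) [561.5 210.1 290. ] [586.1 274.3 310. ]
310 1150 (array([574. , 241.9]), array([22.1, 66.8]), 2.1) [562.7 208.8 310. ] [586.  275.6 320. ]
320 5642 (array([572.3, 246.7]), array([18.7, 56.2]), 0.4) [562.8 218.6 320. ] [581.9 274.9 327.8]
240 273 372 [565.  219.6 297.6] [563.6 263.3 297. ]
250 267 378 [565.1 219.5 314.1] [563.9 263.7 312.9]
258 263 382 [565.4 219.5 324. ] [564.2 263.7 322.8]
265 262 383 [567.7 219.4 325.4] [566.3 263.9 325. ]
275 256 389 [584.2 210.6 290.5] [581.9 273.5 290.7]
285 250 395 [583.9 210.5 304.3] [581.7 273.6 304.3]
strip 495.44087840362283 564.88745749958 ymid@532 244.910168195386 yaw 1.638630475654992 74 90.8124178295071
w3 logger (array([601.9,  22.7]), array([46.8, 60.2]), 72.0) 34.651220570911185
top logger (array([605.3,  21.6]), array([46.1, 59.9]), 71.8) 34.20991773249646
top supply (array([ 492.1, -206.4]), array([59.7, 44.5]), 9.2)
```

The wrist view shows the bracket strip at (329,156), nearly aligned, with the held supply's front at (320,255). The camera puts the held supply 0.7 mm off the jaw centre in y. I'll look again from closer.

Emit:
play_rows:
  commands:
    - {"xyz": [0,0.25,4.0],"turn": 0}
    - {"xyz": [0,0,3.3],"turn": 0}
    - {"xyz": [0,0,0],"turn": 0}
    - {"xyz": [0,0,0],"turn": 0}

```text
clock: 12.0
eef_pos: [596.8, 244.6, 216.3]
tcp_rot: [0.001, -0.017, 1.0, 0.0]
force: [1.1, -0.4, -4.3]
grip_width: 45.8
```

```bash
cat > st.py <<'E'
from br import *
from workcell import env
import sys
p,M=pose(env.get_obs()); print("tcp",p.round(1),"jaw",np.degrees(np.arctan2(M[1,1],M[0,1])).round(2))
c=env.camera("wrist"); cv2.imwrite("pics/%s.png"%sys.argv[1],c["img"][:,:,::-1]); np.savez(sys.argv[1]+".npz",**c)
W=cloud(c);Z=W[...,2]; bri=c["img"].astype(int).sum(-1)
s=(np.abs(Z-90)<3.5)&(bri>450)&(np.abs(W[...,0]-532)<60)&(np.abs(W[...,1]-243)<40)
xs=[];ys=[];ws=[];R=[]
for r in range(480):
    q=np.where(s[r])[0]
    if len(q)>15: xs.append(W[r,q,0].mean());a,b=W[r,q.min(),1],W[r,q.max(),1];ys.append((a+b)/2);ws.append(a-b);R.append(r)
f=np.polyfit(xs,ys,1);print("strip x",min(xs),max(xs),"rows",R[0],R[-1],"ymid@530",np.polyval(f,530),"yaw",np.degrees(np.arctan(f[0])),np.median(ws),Z[s].mean())
x0=p[0]-30
m=(abs(W[...,0]-x0)<4)&(abs(W[...,1]-p[1])<40)&(Z>p[2]-5)&(Z<p[2]+36)
yy=[]
for r in range(480):
    q=np.where(m[r])[0]
    if len(q)>60: yy.append((W[r,q.min(),1],W[r,q.max(),1],W[r,q,0].mean(),r))
yy=np.array(yy); print("held front",np.median(yy,0),"mid y",np.median(yy[:,:2].mean(1)))
E
python3 st.py w4
```

```text
tcp [596.8 244.6 216.3] jaw 91.95
strip x 495.96814025797494 565.2974432910444 rows 107 198 ymid@530 244.98433471456673 yaw 2.0051182132752583 -25.116298466463817 90.79019492720552
held front [221.66330587 265.85992625 565.73020455 243.5       ] mid y 243.80091065889772
```

```bash
python3 plan.py 531.3 245.8 150 92 3
```

```text
at [597.3 244.9 217. ] jaw 91.97 q6 -1.39 tilt [ 3.2e-03  7.0e-04 -1.0e+00] F [-0.6  0.3 -3.8] w 46.1 t 12.05
n 3 turn/row -0.01
[2.2, 0.11, 2.23] [2.2, 0.11, 2.23] [2.2, 0.11, 2.23]
```

Emit:
play_rows:
  commands:
    - {"xyz": [3.3,0.15,0],"turn": 0}
    - {"xyz": [3.25,0.15,1.5],"turn": 0}
    - {"xyz": [0,0,3.5],"turn": 0}
    - {"xyz": [0,0,1.5],"turn": 0}
    - {"xyz": [0,0,0],"turn": 0}

```text
clock: 12.68
eef_pos: [531.2, 245.8, 150.3]
tcp_rot: [0.0, -0.017, 1.0, -0.0]
force: [-0.5, -0.0, -3.5]
grip_width: 46.0
```

Emit:
play_rows:
  commands:
    - {"xyz": [0,0,0],"turn": 0}
    - {"xyz": [0,0,0],"turn": 0}

```text
clock: 12.92
eef_pos: [531.9, 246.0, 151.4]
tcp_rot: [0.001, -0.017, 1.0, 0.0]
force: [0.0, 0.8, -3.9]
grip_width: 45.6
```

```bash
python3 plan.py 531.3 245.8 103 92 3; python3 - <<'E'
from workcell import env
import cv2
c=env.camera("scene"); cv2.imwrite("pics/s1.png",cv2.resize(c["img"][120:240,310:450,::-1],None,fx=5,fy=5,interpolation=cv2.INTER_CUBIC))
E
```

```text
at [531.9 246.  151.4] jaw 92.0 q6 -1.36 tilt [ 2.6e-03  6.0e-04 -1.0e+00] F [ 0.   0.8 -3.9] w 45.6 t 12.93
n 3 turn/row -0.0
[0.02, -0.01, 1.61] [0.02, -0.01, 1.61] [0.02, -0.01, 1.61]
```

View pics/s1.png

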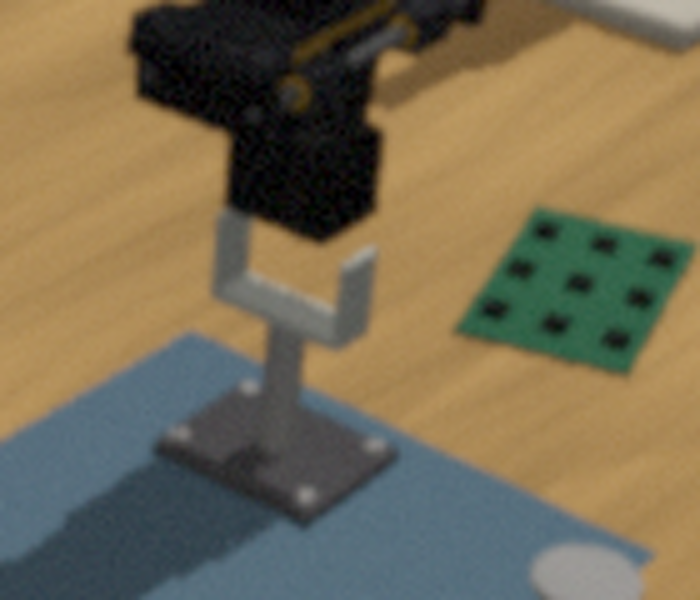

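The scene crop shows the supply hovering over the bracket, between the plates at (230,240) and (358,295), with nothing touching. Next I descend.

Emit:
play_rows:
  commands:
    - {"xyz": [0,0,1.5],"turn": 0}
    - {"xyz": [0,0,1.5],"turn": 0}
    - {"xyz": [0,0,1.2],"turn": 0}
    - {"xyz": [0,0,0.6],"turn": 0}
    - {"xyz": [0,0,0],"turn": 0}

```text
clock: 13.6
eef_pos: [530.3, 245.8, 101.3]
tcp_rot: [-0.001, -0.018, 1.0, -0.0]
force: [-0.1, 0.3, -2.7]
grip_width: 45.7
```

Emit:
play_rows:
  commands:
    - {"xyz": [0,0,0],"turn": 0}
    - {"xyz": [0,0,0],"turn": 0}

```text
clock: 13.85
eef_pos: [531.0, 246.0, 102.7]
tcp_rot: [0.001, -0.018, 1.0, 0.0]
force: [0.7, -0.2, -3.8]
grip_width: 45.6
```

Emit:
play_rows:
  commands:
    - {"xyz": [0,0,0.15],"turn": 0}
    - {"xyz": [0,0,0],"turn": 0}

```text
clock: 14.1
eef_pos: [530.6, 245.9, 100.7]
tcp_rot: [0.0, -0.018, 1.0, 0.0]
force: [-0.2, -0.1, -4.7]
grip_width: 46.1
```

Emit:
play_rows:
  commands:
    - {"xyz": [0,0,0.1],"turn": 0}
    - {"xyz": [0,0,0],"turn": 0}

```text
clock: 14.35
eef_pos: [530.5, 245.9, 99.6]
tcp_rot: [-0.0, -0.018, 1.0, -0.0]
force: [-0.6, 0.4, -4.5]
grip_width: 45.8
```

Emit:
play_rows:
  commands:
    - {"xyz": [0,0,0.1],"turn": 0}
    - {"xyz": [0,0,0],"turn": 0}

```text
clock: 14.6
eef_pos: [530.7, 245.9, 98.6]
tcp_rot: [0.0, -0.018, 1.0, -0.0]
force: [0.5, 0.1, -4.6]
grip_width: 45.8
```

Emit:
play_rows:
  commands:
    - {"xyz": [0,0,0.05],"turn": 0}
    - {"xyz": [0,0,0],"turn": 0}

```text
clock: 14.85
eef_pos: [530.7, 245.9, 98.6]
tcp_rot: [0.0, -0.018, 1.0, 0.0]
force: [-0.9, 0.3, 1.9]
grip_width: 45.8
```

Emit:
play_rows:
  commands:
    - {"xyz": [0,0,0],"turn": 0}
    - {"xyz": [0,0,0],"turn": 0}
    - {"xyz": [0,0,0],"turn": 0}
    - {"xyz": [0,0,0],"turn": 0}
    - {"xyz": [0,0,-2.0],"turn": 0}
  gripper: 0

```text
clock: 15.48
eef_pos: [529.4, 245.5, 116.9]
tcp_rot: [-0.002, -0.018, 1.0, -0.0]
force: [0.0, 0.3, 0.9]
grip_width: 84.3
```

Emit:
play_rows:
  commands:
    - {"xyz": [0,0,-4.0],"turn": 0}
    - {"xyz": [-1.0,0,-5.0],"turn": 0}
    - {"xyz": [-1.0,0,-3.0],"turn": 0}
    - {"xyz": [0,0,0],"turn": 0}
    - {"xyz": [0,0,0],"turn": 0}

```text
clock: 16.1
eef_pos: [549.3, 246.3, 236.9]
tcp_rot: [-0.001, -0.018, 1.0, -0.0]
force: [-0.5, 0.1, -0.7]
grip_width: 87.2
```

```bash
python3 - <<'E'
from h import *
from workcell import env
p,M=pose(env.get_obs()); print("tcp",p.round(1),"jaw",np.degrees(np.arctan2(M[1,1],M[0,1])).round(2))
c=env.camera("wrist"); cv2.imwrite("pics/w5.png",c["img"][:,:,::-1]); np.savez("w5.npz",**c)
W=cloud(c);Z=W[...,2]
for n,x,y,zl,zh in(("supply",531,245,134.3,140),("foot",531,245,4,13),("logger",606,21,30,40)):
    q=(abs(W[...,0]-x)<70)&(abs(W[...,1]-y)<60)&(Z>zl)&(Z<zh); q=cv2.morphologyEx(q.astype(np.uint8),cv2.MORPH_OPEN,np.ones((3,3)))>0
    if q.sum()>30:print(n,q.sum(),rect(W,q),"z",np.nanmean(Z[q]).round(1),"y",W[q][:,1].min().round(1),W[q][:,1].max().round(1))
    if n=="supply":
        A=np.c_[W[q][:,:2],np.ones(q.sum())]; k=np.linalg.lstsq(A,Z[q],rcond=None)[0]; print("tilt",k)
E
python3 plan.py 606 21 200 72
```

```text
tcp [549.3 246.3 236.9] jaw 92.01
supply 4702 (array([529.8, 245.9]), array([59.2, 46. ]), 1.9) z 136.8 y 222.2 269.3
tilt [-3.05861781e-03 -3.20517393e-04  1.38462217e+02]
foot 2073 (array([530.2, 244.8]), array([98.5, 80.1]), 2.0) z 8.8 y 203.5 286.3
logger 1715 (array([597.3,  24.3]), array([46.6, 50.7]), 71.8) z 34.6 y -4.1 53.0
at [549.  246.2 236.3] jaw 92.01 q6 -1.37 tilt [-4.e-03 -9.e-04 -1.e+00] F [-0.4 -0.1 -0.3] w 86.9 t 16.15
n 5 turn/row 4.0
[-0.98, -4.54, 0.73] [-1.3, -4.46, 0.73] [-1.6, -4.36, 0.73] [-1.91, -4.24, 0.73] [-2.2, -4.1, 0.73]
```

View pics/w5.png

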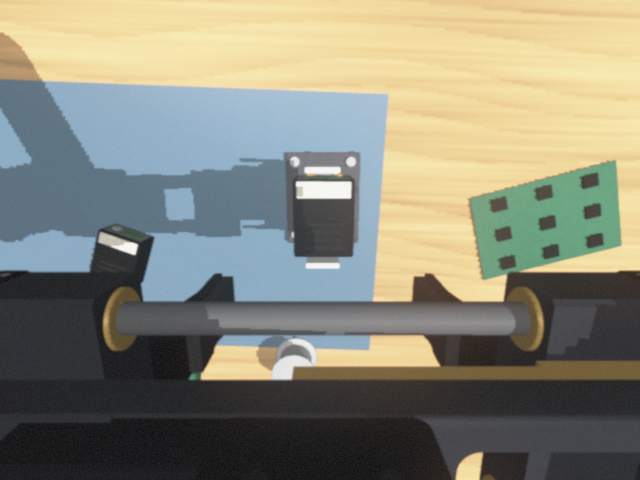

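The supply sits level between the plates at (325,215), with its pale band towards the robot. It is within about 1 mm of the bracket foot's centre. Next is the logger.

Emit:
play_rows:
  commands:
    - {"xyz": [-0.98,-4.54,0.73],"turn": 4}
    - {"xyz": [-1.3,-4.46,0.73],"turn": 4}
    - {"xyz": [-1.6,-4.36,0.73],"turn": 4}
    - {"xyz": [-1.91,-4.24,0.73],"turn": 4}
    - {"xyz": [-2.2,-4.1,0.73],"turn": 4}

```text
clock: 16.77
eef_pos: [606.4, 20.2, 199.3]
tcp_rot: [-0.002, 0.157, 0.988, 0.0]
force: [0.9, -0.6, 1.1]
grip_width: 86.7
```

Emit:
play_rows:
  commands:
    - {"xyz": [0,0,3],"turn": 0}
    - {"xyz": [0,0,0],"turn": 0}
    - {"xyz": [0,0,0],"turn": 0}

```text
clock: 17.15
eef_pos: [607.2, 21.9, 171.2]
tcp_rot: [-0.001, 0.156, 0.988, 0.0]
force: [0.9, -0.2, 1.0]
grip_width: 86.9
```

```bash
python3 - <<'E'
from h import *
from workcell import env
c=env.camera("wrist"); np.savez("w6.npz",**c)
W=cloud(c);Z=W[...,2]
q=(abs(W[...,0]-605)<60)&(abs(W[...,1]-21)<60)&(Z>30)&(Z<40); q=cv2.morphologyEx(q.astype(np.uint8),cv2.MORPH_OPEN,np.ones((3,3)))>0
print(q.sum(),rect(W,q),np.nanmean(Z[q]))
E
python3 plan.py 603 22 4 72
```

```text
3603 (array([602.8,  22.7]), array([45.9, 60.5]), 71.7) 34.6971272851995
at [607.7  22.  172. ] jaw 72.07 q6 -1.41 tilt [ 2.e-04  0.e+00 -1.e+00] F [ 0.4 -0.3  1.1] w 87.1 t 17.2
n 4 turn/row 0.02
[0.11, -0.04, 4.2] [0.11, -0.04, 4.2] [0.11, -0.04, 4.2] [0.11, -0.04, 4.2]
```

Emit:
play_rows:
  commands:
    - {"xyz": [0.4,-0.05,5.0],"turn": 0.3}
    - {"xyz": [0,0,5.0],"turn": 0}
    - {"xyz": [0,0,4.5],"turn": 0}
    - {"xyz": [0,0,2.2],"turn": 0}
    - {"xyz": [0,0,0],"turn": 0}

```text
clock: 17.82
eef_pos: [603.0, 22.9, 3.8]
tcp_rot: [-0.001, 0.158, 0.987, -0.0]
force: [-0.1, 0.2, 1.1]
grip_width: 87.0
```

Emit:
play_rows:
  commands:
    - {"xyz": [0,0,0],"turn": 0}
    - {"xyz": [0,0,0],"turn": 0}
    - {"xyz": [0,0,0],"turn": 0}
    - {"xyz": [0,0,0],"turn": 0}
    - {"xyz": [0,0,0],"turn": 0}
  gripper: 1
  force: 25

```text
clock: 18.45
eef_pos: [603.9, 22.1, 4.9]
tcp_rot: [0.0, 0.159, 0.987, 0.0]
force: [0.0, -0.1, 1.1]
grip_width: 45.8
```

```bash
python3 plan.py 603 22 200 72
```

```text
at [603.9  22.1   4.9] jaw 71.7 q6 -1.4 tilt [ 4.e-04  0.e+00 -1.e+00] F [ 0.  -0.1  1.1] w 45.8 t 18.45
n 4 turn/row -0.07
[0.02, -0.01, -4.88] [0.02, -0.01, -4.88] [0.02, -0.01, -4.88] [0.02, -0.01, -4.88]
```

Emit:
play_rows:
  commands:
    - {"xyz": [0,0,-1.0],"turn": 0}
    - {"xyz": [0,0,-4.5],"turn": 0}
    - {"xyz": [0,0,-5.0],"turn": 0}
    - {"xyz": [0,0,-5.5],"turn": 0}
    - {"xyz": [0,0,-5.5],"turn": 0}

```text
clock: 19.08
eef_pos: [603.0, 22.2, 221.5]
tcp_rot: [-0.0, 0.159, 0.987, -0.0]
force: [0.9, -0.0, -2.4]
grip_width: 45.6
```

```bash
python3 plan.py 605 248 230 92 5
```

```text
at [603.   22.2 221.5] jaw 71.71 q6 -1.4 tilt [-8.e-04  1.e-04 -1.e+00] F [ 0.9 -0.  -2.4] w 45.6 t 19.07
n 5 turn/row -4.06
[1.38, 4.3, -0.17] [1.07, 4.39, -0.17] [0.76, 4.45, -0.17] [0.44, 4.5, -0.17] [0.12, 4.52, -0.17]
```

Emit:
play_rows:
  commands:
    - {"xyz": [1.38,4.3,-0.17],"turn": -4.06}
    - {"xyz": [1.07,4.39,-0.17],"turn": -4.06}
    - {"xyz": [0.76,4.45,-0.17],"turn": -4.06}
    - {"xyz": [0.44,4.5,-0.17],"turn": -4.06}
    - {"xyz": [0.12,4.52,-0.17],"turn": -4.06}

```text
clock: 19.7
eef_pos: [605.0, 249.2, 228.2]
tcp_rot: [-0.0, -0.019, 1.0, -0.0]
force: [-0.1, 0.4, -1.8]
grip_width: 45.5
```

Emit:
play_rows:
  commands:
    - {"xyz": [0,0,0],"turn": 0}
    - {"xyz": [0,0,0],"turn": 0}

```text
clock: 19.95
eef_pos: [605.1, 247.7, 227.9]
tcp_rot: [-0.001, -0.018, 1.0, -0.0]
force: [1.1, -0.2, -2.2]
grip_width: 45.9
```

```bash
python3 - <<'E'
from h import *
from workcell import env
p,M=pose(env.get_obs()); print("tcp",p.round(1),"jaw",np.degrees(np.arctan2(M[1,1],M[0,1])).round(2))
c=env.camera("wrist"); cv2.imwrite("pics/w7.png",c["img"][:,:,::-1]); np.savez("w7.npz",**c)
W=cloud(c);Z=W[...,2]
q=(abs(W[...,0]-531)<45)&(abs(W[...,1]-246)<40)&(Z>134.3)&(Z<140); q=cv2.morphologyEx(q.astype(np.uint8),cv2.MORPH_OPEN,np.ones((3,3)))>0
print("supply",rect(W,q)); r=W[q]; print(np.percentile(r[:,0],[0.5,99.5]),np.argwhere(q).min(0),np.argwhere(q).max(0))
m=(abs(W[...,0]-(p[0]-30))<5)&(abs(W[...,1]-p[1])<40)&(Z>p[2]-8)&(Z<p[2]+28)
R=[(W[k,j.min(),1],W[k,j.max(),1],W[k,j,0].mean(),k,Z[k,j].mean(),np.degrees(np.polyfit(W[k,j,1],W[k,j,0],1)[0])) for k in range(480) for j in[np.where(m[k])[0]] if len(j)>60]
R=np.array(R); print(np.median(R,0),"mid",np.median(R[:,:2].mean(1)));print(R[::6].round(1))
E
python3 plan.py 530.7 245.9 165 92 3
```

```text
tcp [605.1 247.7 227.9] jaw 92.03
supply (array([529.7, 245.9]), array([59.3, 46. ]), 1.9)
[500.1636222  559.23348102] [ 95 290] [184 358]
[224.71593662 268.87687345 573.88190997 241.         244.32020131
  -1.95101282] mid 246.79684576936748
[[225.1 268.3 573.9 233.  228.3  -2. ]
 [224.7 268.7 573.6 239.  241.7  -1.3]
 [224.3 268.2 574.  245.  250.2  -2.2]]
at [605.3 247.1 227.9] jaw 91.97 q6 -1.39 tilt [-1.1e-03 -8.0e-04 -1.0e+00] F [ 0.2 -0.3 -2.3] w 45.9 t 20.0
n 3 turn/row -0.01
[2.49, 0.05, 2.1] [2.49, 0.05, 2.1] [2.49, 0.05, 2.1]
```

Emit:
play_rows:
  commands:
    - {"xyz": [3.75,0.05,0],"turn": 0}
    - {"xyz": [3.7,0.05,1.0],"turn": 0}
    - {"xyz": [0,0,3.5],"turn": 0}
    - {"xyz": [0,0,2.5],"turn": 0}
    - {"xyz": [0,0,0],"turn": 0}

```text
clock: 20.62
eef_pos: [529.8, 244.6, 156.5]
tcp_rot: [-0.003, -0.016, 1.0, -0.001]
force: [-0.3, -0.7, -1.1]
grip_width: 45.7
```

Emit:
play_rows:
  commands:
    - {"xyz": [0,0,0],"turn": 0}
    - {"xyz": [0,0,0],"turn": 0}

```text
clock: 20.88
eef_pos: [532.4, 246.2, 159.5]
tcp_rot: [0.001, -0.017, 1.0, 0.0]
force: [0.1, 0.7, -1.6]
grip_width: 46.1
```

```bash
python3 plan.py 530.9 245.7 145 92 1
```

```text
at [532.4 246.2 159.5] jaw 91.97 q6 -1.36 tilt [ 2.7e-03  6.0e-04 -1.0e+00] F [ 0.1  0.7 -1.6] w 46.1 t 20.88
n 1 turn/row -0.03
[0.16, -0.05, 1.45]
```

Emit:
play_rows:
  commands:
    - {"xyz": [0.08,-0.03,0.8],"turn": 0}
    - {"xyz": [0,0,0.5],"turn": 0}
    - {"xyz": [0,0,0],"turn": 0}
    - {"xyz": [0,0,0],"turn": 0}
    - {"xyz": [0,0,0],"turn": 0}

```text
clock: 21.5
eef_pos: [530.7, 246.1, 145.3]
tcp_rot: [0.0, -0.018, 1.0, 0.0]
force: [0.5, 0.3, -1.8]
grip_width: 45.6
```

Emit:
play_rows:
  commands:
    - {"xyz": [0,0,0.1],"turn": 0}
    - {"xyz": [0,0,0],"turn": 0}
    - {"xyz": [0,0,0],"turn": 0}

```text
clock: 21.88
eef_pos: [530.5, 246.1, 144.2]
tcp_rot: [0.0, -0.018, 1.0, 0.0]
force: [-0.1, -0.0, -1.5]
grip_width: 46.1
```

Emit:
play_rows:
  commands:
    - {"xyz": [-0.02,-0.03,0.2],"turn": 0}
    - {"xyz": [0,0,0],"turn": 0}
    - {"xyz": [0,0,0],"turn": 0}

```text
clock: 22.25
eef_pos: [530.7, 245.8, 142.1]
tcp_rot: [-0.0, -0.018, 1.0, -0.0]
force: [-0.3, 0.7, -2.3]
grip_width: 45.6
```

Emit:
play_rows:
  commands:
    - {"xyz": [0,0,0.1],"turn": 0}
    - {"xyz": [0,0,0],"turn": 0}
    - {"xyz": [0,0,0],"turn": 0}

```text
clock: 22.62
eef_pos: [530.7, 245.8, 141.1]
tcp_rot: [0.0, -0.018, 1.0, -0.0]
force: [0.2, 0.4, -2.2]
grip_width: 45.7
```

Emit:
play_rows:
  commands:
    - {"xyz": [0,0,0.05],"turn": 0}
    - {"xyz": [0,0,0],"turn": 0}
    - {"xyz": [0,0,0],"turn": 0}

```text
clock: 23.0
eef_pos: [530.8, 245.8, 140.9]
tcp_rot: [0.0, -0.018, 1.0, 0.0]
force: [0.5, 0.4, 0.3]
grip_width: 45.7
```

Contact came at the expected height, so I release, retreat and check.

Emit:
play_rows:
  commands:
    - {"xyz": [0,0,0],"turn": 0}
    - {"xyz": [0,0,0],"turn": 0}
    - {"xyz": [0,0,0],"turn": 0}
    - {"xyz": [0,0,0],"turn": 0}
    - {"xyz": [0,0,-2.0],"turn": 0}
  gripper: 0

```text
clock: 23.62
eef_pos: [529.4, 245.4, 159.4]
tcp_rot: [-0.002, -0.018, 1.0, -0.0]
force: [-0.3, -0.1, -1.0]
grip_width: 84.1
```

Emit:
play_rows:
  commands:
    - {"xyz": [0,0,-4.0],"turn": 0}
    - {"xyz": [-2.0,0,-5.0],"turn": 0}
    - {"xyz": [-2.0,0,-2.0],"turn": 0}
    - {"xyz": [0,0,0],"turn": 0}
    - {"xyz": [0,0,0],"turn": 0}

```text
clock: 24.25
eef_pos: [568.8, 246.9, 269.0]
tcp_rot: [-0.002, -0.018, 1.0, -0.0]
force: [-0.2, 0.1, 0.0]
grip_width: 87.0
```

```bash
python3 - <<'E'
from h import *
from workcell import env
p,M=pose(env.get_obs()); print("tcp",p.round(1))
c=env.camera("wrist"); s=env.camera("scene")
W=cloud(c);Z=W[...,2]
for n,zl,zh in(("logger",166,176),("foot",4,13)):
    q=(abs(W[...,0]-531)<70)&(abs(W[...,1]-245)<60)&(Z>zl)&(Z<zh); q=cv2.morphologyEx(q.astype(np.uint8),cv2.MORPH_OPEN,np.ones((3,3)))>0
    print(n,q.sum(),rect(W,q),"z",np.nanmean(Z[q]).round(1))
    if n=="logger":
        print("tilt",np.linalg.lstsq(np.c_[W[q][:,:2],np.ones(q.sum())],Z[q],rcond=None)[0])
a=cv2.resize(c["img"][60:300,200:440],(400,400)); b=cv2.resize(s["img"][130:240,320:430],(400,400),interpolation=cv2.INTER_CUBIC)
cv2.imwrite("pics/end.png",cv2.hconcat([a,b])[:,:,::-1])
E
```

```text
tcp [568.8 246.9 269. ]
logger 5081 (array([529.6, 245.7]), array([59.5, 46. ]), 2.1) z 170.8
tilt [-2.00860229e-03 -9.09707680e-04  1.72061605e+02]
foot 979 (array([530. , 244.7]), array([97.6, 80. ]), 2.0) z 8.9
```

View pics/end.png

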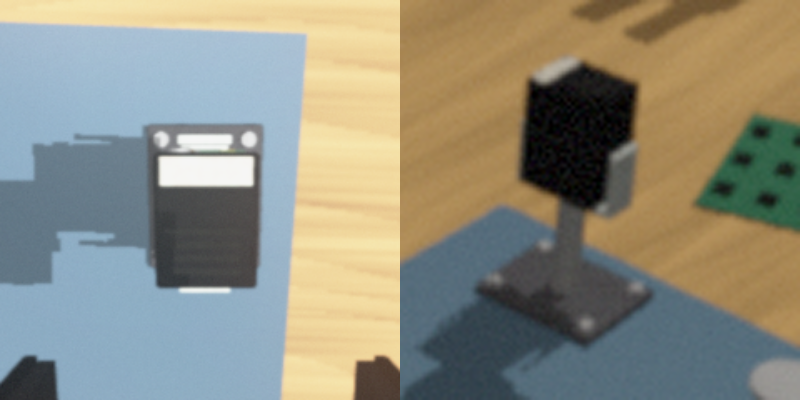

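The final view shows the logger squarely on the supply, its pale band towards the robot at (205,170). The stack is level between the plates and the gripper is clear.

```bash
python3 -c "
from workcell import env
print(env.job_done())"
```

```text
the job is handed in; nothing more can be done
None
```

The power module is on the bracket and the logger is stacked on top of it. Both fronts face the robot and the gripper has let go. I handed the job in at about 24 s of the 67 s allowed; no verdict is reported.

- **Moves:** I gripped the power module by its ends in the cradle and set it on the clear bench at about (460, 0). I then took it again by its sides and lowered it onto the strip until it touched. The logger was placed on top the same way.
- **Last checks:** The logger's top measured 59.5 x 46.0 mm at (529.6, 245.7), z = 170.8 mm against a nominal 170. Its yaw is 2.1° against the bracket's 2.0°, with tilt below 0.2°. The power module had measured (529.7, 245.9) just before, so the two are aligned to about 0.2 mm.
- **Disagreement:** The stack is not perfectly centred across the strip. The bracket's foot measured y = 244.7 from the wrist camera, so the stack sits about 1 mm to one side. The first top-camera view had put the foot 2 mm further over still (242.5). This is within the roughly 2 mm calibration, so I left it.
- **Not checked:** I did not measure the multimeter, spool and jar again at the end. The arm's path never went near them.

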